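Clear packing waste off the desk into the hanging bin

ROBOT

A 7-joint arm with a two-finger parallel gripper is mounted at the origin on a cart in front of the work surface, level with it; the furniture and walls round the work are solid. World frame = base frame: x ahead of the robot, y to its left, z up, the work surface at z = 0. Lengths are in m, angles in rad, forces in N, time in s.
With the tool pointing down it reaches from about 0.425 to 0.8 m from the base axis. Payload 8.3 kg.
Tool frame: the origin (TCP) lies on the front face of the gripper's body, between the roots of the fingers; the fingertips stand 73 mm ahead of it and the grasp point (between the pads) lies 54 mm ahead of it; z points along the fingers, y is the line along which they close (so a half turn about z gives the same grasp; the last joint's range is limited). The gripper opens to 85 mm and grips with 20 to 120 N. Pads are 22 mm wide; open, the fingers measure 114 mm over their backs; the gripper's body (76 mm by 85 mm) begins 54 mm behind the grasp point. The pads swing forward as they close: fully open they stand 13 mm farther back than shut.
Start: joints at [1.252, 0.383, 0.016, 1.37, -0.006, 1.388, -0.046], TCP at [0.158, -0.605, 0.304] pointing down, gripper open.
Joint ranges: [-2.95, 2.95], [-0.25, 2.06], [-1.52, 1.56], [0.18, 2.33], [-1.44, 4.58], [0.02, 2.06], [-3.01, 3.01]. Speed limits (rad/s): [2.39, 2.39, 3.01, 3.01, 3.14, 3.14, 3.14].

INTERFACE

Orientations are given as a 3x3 rotation matrix whose columns are the frame's x, y, z axes.
In Python, from bench import * gives the robot as it stands.
- The arm moves only by the tool arm_command, never from a script. Its arguments are lists of equal length, an entry for each row: "twist": the turn, a rotation vector about the tool's x, y, z in degrees, a list of three; "dp": the shift along the tool's x, y, z in mm, a list of three; "grip": the opening in per cent of the stroke, from 0 (shut) to 100 (fully open). In form: {"twist": [[ax, ay, az], ...], "dp": [[x, y, z], ...], "grip": [grip, ...]}. A call has 1 to 5 rows; each row shifts and turns the commanded pose from where the row before left it, along the tool's axes as they then stand; what a row does not reach is not made up. A row lasts 1/8 s, in which the tool goes at most 62.5 mm and 10.7 degrees, less where a joint would pass 70% of its speed; a pose out of reach is approached as far as the arm can. A call is refused whole if a number of a shift passes 62.5 or a number of a turn 10.7, either way. A call with a gripper value outside its range is refused whole. The fingers move at their own pace and stop on an object; the grip force is fixed at half the most. Time passes only in rows, so rows that do not move let the fingers close. It gives the time, the measured TCP pose, the force, the opening and the grip force at its end, in the units of the state.
- read_state(): the state, without advancing time (a new reading comes with each control period).
- read_camera(name): name is "scene" or "top" or "wrist"; returns the picture (420x560x3 uint8, blue, green, red); there is no depth.
- camera_model(name): a dict with "mtx" (3x3 intrinsics, pixels), "position" and "orientation" of the camera in the world. Camera axes: x right, y up, looking along -z (the intrinsics and any distortion apply to the point x, -y, -z); pixel columns grow to the right and rows downward; lengths in m; the calibration is good to about 2 mm. A picture is of the moment at which its call begins: read the wrist's pose just before it. camera_model takes no time and is no camera call; for the wrist camera it gives the pose at the moment of the call.
- close_job(): hands the job in; it is judged then, once.
The state is a dict: "time_s": time; "qpos": joint angles; "dq": joint speeds; "tau": joint torques, N m; "tool_pos": TCP position; "ee_rot": TCP orientation; "contact_force": force on the tool from outside, world axes, zero at the start; "torque": the same for the moment, N m; "opening": opening from 0.0 (shut) to 1.0 (fully open); "grasp_force": force on a finger pad.
Only numpy, scipy, OpenCV 4.12 (cv2) and the standard library are available. Lean on these libraries where they do the work, as an engineer would, in place of code of your own. Each camera call takes 0.05 s, during which the arm holds its last target. There are 200 camera calls.

TASK

Clear the packing waste off the desk: the white foam block, which is wide and is best pushed off the left end of the desk, and the small brown carton that has slid in under the little blue shelf must both end up in the grey bin hanging at the desk's left end. Reach in under the shelf from its open left side with the gripper tilted, without bumping hard into the shelf, and leave the shelf's jars and everything else on the desk standing where they are.

Things in the scene. Friction and masses are not known exactly. Their poses are not given: they have to be found in the camera images.
- foam_block: WASTE. White foam packing block, 100 mm (its x) by 90 mm (its y) by 50 mm high, about 60 g, standing flat on the desk; the lower 28 mm is a full slab, above it two ribs along its x ends. Origin: centre of its underside, z up. Wider than most grippers open: push it.
- carton: WASTE. Small closed brown card carton with a white label, 42 mm (its x) by 66 mm (its y) by 38 mm high, about 50 g, lying flat on the desk under the shelf's plate with one 42 mm wide end (its +y end) about 0 to 12 mm inside the plate's open edge. Origin: centre of its underside, z up. Grip it across the 42 mm.
- shelf: Little blue steel shelf, fixed. Plate 150 mm (its x) by 130 mm (its y), 6 mm thick, underside 130 mm above the desk, held by a wall under its -y edge; a slim brace at each x end fills only the upper 45 mm of the corner of wall and plate. Open on the +y side and at the sides. Origin: on the desk below the plate's centre, z up; its y axis points roughly to the robot's left.
- shelf_edge (a point): Middle of the open (+y) edge of the shelf's plate, at the plate's underside, 130 mm above the desk, 65 mm along +y of the shelf from its origin.
- bin: Grey open-topped plastic bin fixed on the desk's left end face (the desk top ends at y = 0.38, front edge at x = 0.373). Outside 250 mm (x) by 200 mm (y) by 190 mm high, walls 5 mm; near wall at y = 0.384. Origin: centre of its underside, z up, axes as the world's.
- bin_mouth (a point): Centre of the bin's mouth, at rim height, 6 mm below the desk top, 190 mm above the bin's origin.
- jar_a: Bystander. Screw-cap sample jar of 48 mm diameter, 67 mm high, standing on the shelf's plate near the back wall. Origin: centre of its underside.
- jar_b: Bystander. A second jar of the same size beside it on the plate. Origin: centre of its underside.
- jar_c: Bystander. Slimmer red-capped sample jar, 42 mm diameter, 80 mm high, standing on the desk between the instruments. Origin: centre of its underside.
- glue_stick: Bystander. Glue stick, 25 mm diameter, 90 mm high, standing. Origin: centre of its underside.
- tape_roll: Bystander. Roll of brown tape, 94 mm diameter, 48 mm high, lying flat. Origin: centre of its underside.
- eraser: Bystander. Black board eraser 36 x 108 x 32 mm. Origin: centre of its underside.
- petri_dish: Bystander. Petri dish, 60 mm diameter, 13 mm high. Origin: centre of its underside.

How it is judged:
At the end, for the whole second after the job is handed in: Foam block and carton lie released and at rest (under 0.05 m/s) in the bin: origins inside its walls and less than 180 mm above its underside. The jars, glue stick, tape roll, eraser and petri dish are within 30 mm of their starts, jars and glue stick upright within 0.3 rad (x of foam_block in the frame of bin between -0.122 and 0.122 m and y of foam_block in the frame of bin between -0.097 and 0.097 m and z of foam_block in the frame of bin between -0.005 and 0.18 m and linear speed of each of foam_block, carton below 0.05 m/s and x of carton in the frame of bin between -0.122 and 0.122 m and y of carton in the frame of bin between -0.097 and 0.097 m and z of carton in the frame of bin between -0.005 and 0.18 m and not (distance of any of jar_a, jar_b, jar_c, glue_stick, tape_roll, eraser, petri_dish from where it was at the start of the episode above 0.03 m or angle between any of jar_a, jar_b, jar_c, glue_stick's own z axis and vertical above 0.3 rad)); the robot touches nothing.
It fails at once if the arm or gripper presses on the shelf with more than 20 N (contact force between any of the arm, the fingers and shelf above 20 N).
It fails at once if a bystander is moved more than 30 mm, or a jar or the glue stick is tipped by more than 0.3 rad (distance of any of jar_a, jar_b, jar_c, glue_stick, tape_roll, eraser, petri_dish from where it was at the start of the episode above 0.03 m or angle between any of jar_a, jar_b, jar_c, glue_stick's own z axis and vertical above 0.3 rad).
It also fails if it takes over 58 s, if anything falls off the work surface, if the arm or the gripper's body presses on something with over 40 N, if the wrist force passes 120 N, or if a joint passes its speed limit or range.

## Working session

There is one attempt and no reset: what is moved stays moved. The work goes in short steps, Python scripts to look and compute and a tool call to move; the robot and the scene stay as the last step left them, time stands still between calls to the robot, and variables do not carry over. Pictures are saved under pics/ and viewed, at most 10 in all, crops included, and the job is handed in when it is done.

Besides the shell and the picture viewer there is one more tool, called by a JSON object that holds its "name" and its "arguments". arm_command: Moves the arm, as the interface text tells. Its arguments: {"type":"object","properties":{"twist":{"type":"array","items":{"type":"array","items":{"type":"number"}}},"dp":{"type":"array","items":{"type":"array","items":{"type":"number"}}},"grip":{"type":"array","items":{"type":"number"}}},"required":["twist","dp","grip"]}

```bash
mkdir -p pics; python3 - <<'E'
from bench import *
import cv2,numpy as np
np.set_printoptions(precision=4,suppress=True)
for n in ["scene","top"]:
    im=read_camera(n); cv2.imwrite(f"pics/{n}0.png",im); m=camera_model(n); print(n,m)
s=read_state(); print(s['time_s'],s['tool_pos'],s['ee_rot'],s['opening'],s['qpos'])
E
```

```text
scene {'mtx': array([[500.8638,   0.    , 275.3883],
       [  0.    , 500.8638, 210.0053],
       [  0.    ,   0.    ,   1.    ]]), 'position': array([-0.289 ,  0.8445,  1.0489]), 'orientation': array([[-0.6941,  0.4672, -0.5477],
       [-0.7198, -0.4656,  0.5149],
       [-0.0144,  0.7516,  0.6595]])}
top {'mtx': array([[386.5245,   0.    , 277.9936],
       [  0.    , 386.5245, 205.4956],
       [  0.    ,   0.    ,   1.    ]]), 'position': array([0.4193, 0.0209, 1.3274]), 'orientation': array([[-0.0063,  0.9934, -0.1143],
       [-0.9999, -0.0077, -0.0122],
       [-0.013 ,  0.1142,  0.9934]])}
0.1 [ 0.1581 -0.6043  0.303 ] [[ 0.9675  0.2531 -0.0005]
 [ 0.2531 -0.9675  0.0017]
 [-0.     -0.0018 -1.    ]] 1.0022142099294304 [ 1.2521  0.3842  0.0164  1.371  -0.0063  1.3882 -0.0465]
```

View pics/scene0.png

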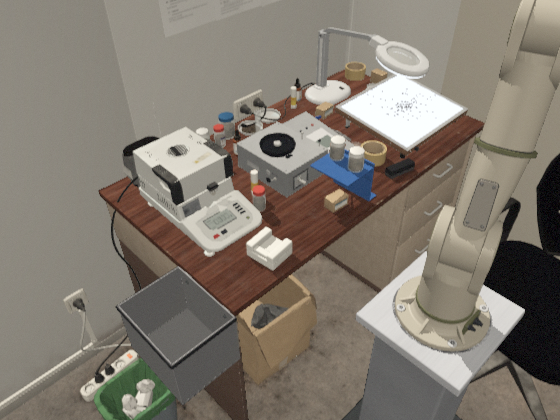

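View pics/top0.png

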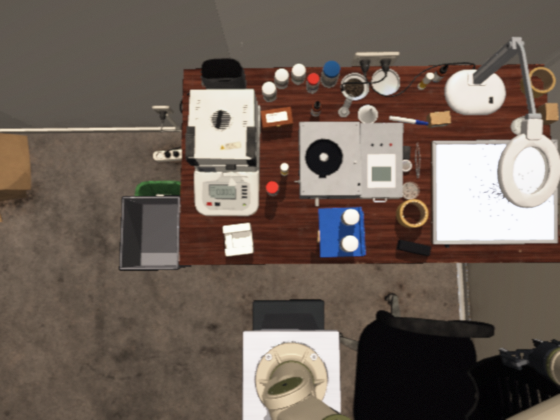

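Scene view: foam block at (269,248), carton under the shelf at (336,200), shelf (345,175), bin (180,330). Top view: foam (238,240), shelf (343,232), carton end (318,237), bin (150,233). I'll measure these with masks.

```bash
cat > h.py <<'E'
import cv2,numpy as np
from bench import *
np.set_printoptions(precision=4,suppress=True)
def cast(m,uv,z):
    uv=np.atleast_2d(np.array(uv,float)); K=m['mtx']
    d=np.c_[(uv[:,0]-K[0,2])/K[0,0],-(uv[:,1]-K[1,2])/K[1,1],-np.ones(len(uv))]@np.array(m['orientation']).T
    p=np.array(m['position']); return p+d*((z-p[2])/d[:,2])[:,None]
def proj(m,P):
    q=(np.atleast_2d(P)-m['position'])@np.array(m['orientation']); K=m['mtx']
    return np.c_[K[0,0]*q[:,0]/-q[:,2]+K[0,2],K[1,1]*q[:,1]/q[:,2]+K[1,2]]
E
python3 - <<'E'
from h import *
t=cv2.imread('pics/top0.png'); s=cv2.imread('pics/scene0.png'); mt=camera_model('top'); ms=camera_model('scene')
def rect(im,mask,roi,m,z,name):
    x0,y0,x1,y1=roi; k=np.zeros(mask.shape,np.uint8); k[y0:y1,x0:x1]=mask[y0:y1,x0:x1]
    c=max(cv2.findContours(k,0,2)[0],key=cv2.contourArea)
    P=cast(m,c[:,0,:],z)[:,:2]
    r=cv2.minAreaRect((P*1000).astype(np.float32)); print(name,r,'\n',cv2.boxPoints(r))
hs=lambda im:cv2.cvtColor(im,cv2.COLOR_BGR2HSV)
H=hs(t)
rect(t,((H[...,2]>130)&(H[...,1]<70)).astype(np.uint8),(212,218,262,262),mt,.045,'foam')
rect(t,((H[...,0]>100)&(H[...,0]<125)&(H[...,1]>150)).astype(np.uint8),(305,200,375,262),mt,.136,'shelf')
a=cv2.resize(s[140:290,230:400],None,fx=4.6,fy=4,interpolation=cv2.INTER_CUBIC)
a=cv2.resize(s[150:280,240:400],(800,600)[:2] if 0 else (640,520),interpolation=cv2.INTER_CUBIC)
b=cv2.resize(t[160:265,205:365],(640,420),interpolation=cv2.INTER_CUBIC)
cv2.imwrite('pics/sc.png',a); cv2.imwrite('pics/tc.png',b)
E
```

```text
foam ((456.54791259765625, 171.06387329101562), (103.34175109863281, 95.22216796875), 7.194793701171875) 
 [[399.3209 211.8287]
 [411.2468 117.3563]
 [513.7749 130.2991]
 [501.849  224.7715]]
shelf ((473.8198547363281, -158.42950439453125), (147.4274139404297, 135.3671112060547), 0.852270245552063) 
 [[ 399.1075  -91.8499]
 [ 401.121  -227.202 ]
 [ 548.5322 -225.0091]
 [ 546.5187  -89.657 ]]
```

View pics/sc.png

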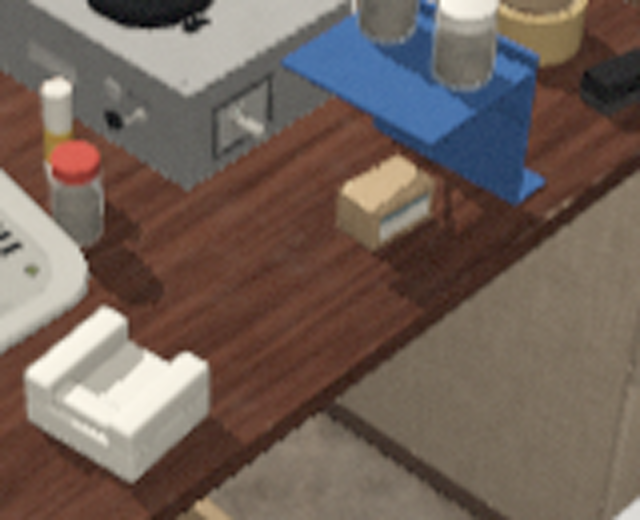

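View pics/tc.png

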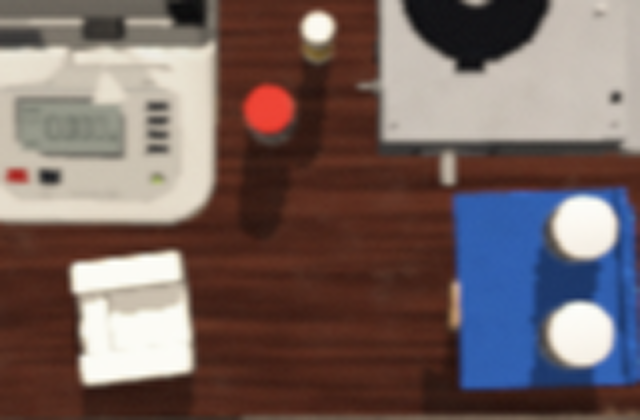

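Scene crop: the carton's top face has corners at about (340,192), (376,212), (433,180), (397,156), with its bottom near corner at (374,248). The foam's ribs run at both x ends. In the top crop, the shelf's left edge is at (457,190)–(462,388), with the carton end poking out at (455,305).

```bash
python3 - <<'E'
from h import *
ms=camera_model('scene'); mt=camera_model('top')
f=lambda L:np.array(L)/4+[240,150]
g=lambda L:np.array(L)/4+[205,160]
print('carton top',cast(ms,f([(340,192),(376,212),(433,180),(397,156)]),.038))
print('carton bot',cast(ms,f([(338,228),(374,248),(430,212)]),0))
print('carton top-cam',cast(mt,g([(451,283),(449,328)]),.02))
print('shelf top corners', cast(mt,g([(454,194),(461,388),(637,385),(628,190)]),.136))
print('shelf scene', cast(ms,f([(284,62),(434,140)]),.133))
print('foam bot',cast(ms,f([(28,397),(132,480),(208,400)]),0))
print('foam top',cast(ms,f([(28,374),(132,445),(208,370),(104,308)]),.05))
print('foam topcam',cast(mt,g([(70,265),(180,252),(193,372),(83,385)]),.05))
print('jarc',cast(mt,g([(269,109)]),.08),'glue',cast(mt,g([(318,27)]),.09),'jars',cast(mt,g([(584,227),(580,334)]),.203))
print('inst',cast(mt,g([(380,150),(448,183)]),.07), 'scale',cast(mt,g([(190,220),(80,220)]),.04))
print('bin rim',cast(mt,[(123,198),(182,198),(179,270),(120,270)],-.006))
for P in ([.373,.38,0],[.373,0,0]): print(proj(mt,P),proj(ms,P))
E
```

```text
carton top [[ 0.4817 -0.0948  0.038 ]
 [ 0.4459 -0.0965  0.038 ]
 [ 0.4398 -0.1577  0.038 ]
 [ 0.4795 -0.1606  0.038 ]]
carton bot [[ 0.4819 -0.0956  0.    ]
 [ 0.4458 -0.0977  0.    ]
 [ 0.4429 -0.1625  0.    ]]
carton top-cam [[ 0.4828 -0.0967  0.02  ]
 [ 0.445  -0.0943  0.02  ]]
shelf top corners [[ 0.546  -0.0898  0.136 ]
 [ 0.3971 -0.0924  0.136 ]
 [ 0.3986 -0.2264  0.136 ]
 [ 0.5481 -0.2242  0.136 ]]
shelf scene [[ 0.5438 -0.0926  0.133 ]
 [ 0.4003 -0.0995  0.133 ]]
foam bot [[0.5156 0.2048 0.    ]
 [0.4038 0.2067 0.    ]
 [0.421  0.1137 0.    ]]
foam top [[0.4941 0.2203 0.05  ]
 [0.3937 0.2152 0.05  ]
 [0.4078 0.1277 0.05  ]
 [0.5058 0.136  0.05  ]]
foam topcam [[0.4984 0.2209 0.05  ]
 [0.5086 0.1297 0.05  ]
 [0.4098 0.1188 0.05  ]
 [0.3998 0.2092 0.05  ]]
jarc [[0.6229 0.0546 0.08  ]] glue [[0.6886 0.0141 0.09  ]] jars [[ 0.514  -0.1777  0.203 ]
 [ 0.4365 -0.1726  0.203 ]]
inst [[ 0.5897 -0.036   0.07  ]
 [ 0.5621 -0.0912  0.07  ]] scale [[0.536  0.1222 0.04  ]
 [0.5367 0.2144 0.04  ]]
bin rim [[ 0.6033  0.5795 -0.006 ]
 [ 0.6016  0.3723 -0.006 ]
 [ 0.3533  0.3771 -0.006 ]
 [ 0.3545  0.5799 -0.006 ]]
[[177.8211 264.2494]] [[232.793  311.7485]]
[[289.3132 263.592 ]] [[330.3845 238.8644]]
```

{"name": "arm_command", "arguments": {"twist": [[0,0,0],[0,0,0],[0,0,0],[0,0,0],[0,0,-7.5]], "dp": [[0,-40,-30],[0,-40,-30],[0,-40,-30],[0,-35,-30],[60,-4,0]], "grip": [60,60,60,60,60]}}

```text
time_s: 0.72
tool_pos: [0.172, -0.4361, 0.4273]
ee_rot: [[0.929, 0.37, 0.001], [0.37, -0.929, -0.006], [-0.001, 0.006, -1.0]]
contact_force: [0.5, -1.5, -1.1]
opening: 0.6
grasp_force: 0.0
```

{"name": "arm_command", "arguments": {"twist": [[0,0,-7.5],[0,0,-7.5],[0,0,-7.5],[0,0,-7.5],[0,0,-7.5]], "dp": [[60,-4,0],[60,-4,0],[60,-4,0],[60,-4,0],[60,-4,0]], "grip": [60,60,60,60,60]}}

```text
time_s: 1.35
tool_pos: [0.4001, -0.2402, 0.4234]
ee_rot: [[0.501, 0.865, -0.001], [0.865, -0.501, 0.001], [0.0, -0.001, -1.0]]
contact_force: [0.7, 0.1, -1.2]
opening: 0.601
grasp_force: 0.0
```

{"name": "arm_command", "arguments": {"twist": [[0,0,-7.5],[0,0,-7.5],[0,0,-7.5],[0,0,-7.5]], "dp": [[60,-4,0],[60,-4,0],[60,-4,0],[60,-4,0]], "grip": [60,60,60,60]}}

```text
time_s: 1.85
tool_pos: [0.4619, -0.0104, 0.4235]
ee_rot: [[0.002, 1.0, -0.001], [1.0, -0.002, 0.0], [0.0, -0.001, -1.0]]
contact_force: [0.7, -0.0, -0.1]
opening: 0.6
grasp_force: 0.0
```

{"name": "arm_command", "arguments": {"twist": [[0,0,0],[0,0,0],[0,0,0],[0,0,0],[0,0,0]], "dp": [[40,-3,40],[40,-3,40],[3,0,60],[0,0,60],[0,0,60]], "grip": [60,60,60,60,60]}}

```text
time_s: 2.48
tool_pos: [0.456, 0.0706, 0.1622]
ee_rot: [[0.006, 1.0, 0.001], [1.0, -0.006, -0.0], [-0.0, 0.001, -1.0]]
contact_force: [1.1, -1.1, -1.4]
opening: 0.596
grasp_force: 0.0
```

{"name": "arm_command", "arguments": {"twist": [[0,0,0],[0,0,0],[0,0,0],[0,0,0]], "dp": [[0,0,40],[0,0,25],[0,0,10],[0,0,0]], "grip": [60,60,60,60]}}

```text
time_s: 2.98
tool_pos: [0.4562, 0.0708, 0.0888]
ee_rot: [[0.006, 1.0, -0.001], [1.0, -0.006, 0.0], [0.0, -0.001, -1.0]]
contact_force: [-0.2, 0.5, 0.1]
opening: 0.601
grasp_force: 0.0
```

```bash
python3 - <<'E'
from h import *
a=read_camera('scene'); b=read_camera('wrist')
cv2.imwrite('pics/p1.png',np.hstack([cv2.resize(a[100:310,200:480],(400,300)),cv2.resize(b,(400,300))]))
E
```

```text
(no output)
```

View pics/p1.png

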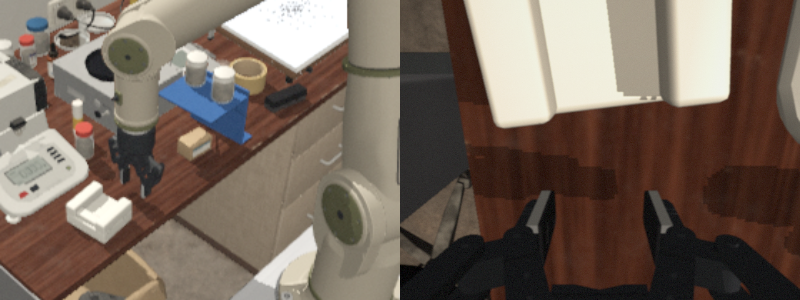

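Scene crop: the gripper is down between the shelf and the foam. In the wrist view the foam's near face (497,125)–(728,98) lies squarely ahead of the fingers (540 and 655). Push now.

{"name": "arm_command", "arguments": {"twist": [[0,0,0],[0,0,0],[0,0,0],[0,0,0],[0,0,0]], "dp": [[20,1,4],[20,1,0],[20,1,0],[25,1,0],[25,0,0]], "grip": [60,60,60,60,60]}}

```text
time_s: 3.7
tool_pos: [0.4619, 0.1814, 0.0863]
ee_rot: [[0.007, 1.0, 0.002], [1.0, -0.007, 0.0], [0.0, 0.002, -1.0]]
contact_force: [-0.6, -0.1, 0.0]
opening: 0.605
grasp_force: 0.2
```

{"name": "arm_command", "arguments": {"twist": [[0,0,0],[0,0,0],[0,0,0],[0,0,0],[0,0,0]], "dp": [[25,0,0],[25,0,0],[25,0,0],[25,0,0],[20,0,0]], "grip": [60,60,60,60,60]}}

```text
time_s: 4.32
tool_pos: [0.4624, 0.302, 0.0865]
ee_rot: [[0.006, 1.0, 0.002], [1.0, -0.006, 0.001], [0.001, 0.002, -1.0]]
contact_force: [0.2, -1.6, 0.7]
opening: 0.598
grasp_force: 0.2
```

```bash
python3 - <<'E'
from h import *
m=camera_model('wrist');s=read_state()
print('cam in tool',np.array(s['ee_rot']).T@(m['position']-np.array(s['tool_pos'])))
a=read_camera('scene'); b=read_camera('wrist')
cv2.imwrite('pics/p2.png',np.hstack([cv2.resize(a[160:400,100:420],(400,300)),cv2.resize(b,(400,300))]))
E
```

```text
cam in tool [ 0.0793  0.0005 -0.0701]
```

View pics/p2.png

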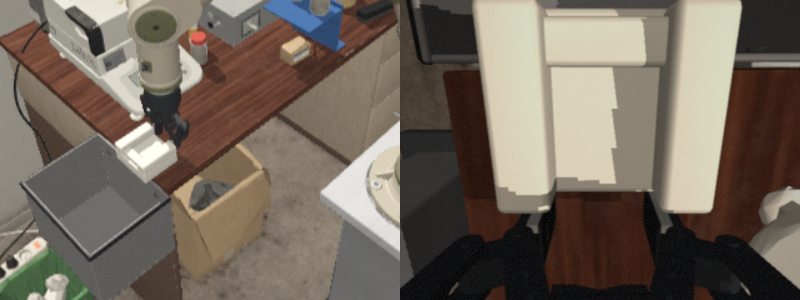

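The foam is squared against both fingers and overhangs the bin's near wall. Keep pushing.

{"name": "arm_command", "arguments": {"twist": [[0,0,0],[0,0,0],[0,0,0],[0,0,0],[0,0,0]], "dp": [[20,0,0],[20,0,0],[20,0,0],[25,0,0],[25,0,0]], "grip": [60,60,60,60,60]}}

```text
time_s: 5.05
tool_pos: [0.4634, 0.4103, 0.0858]
ee_rot: [[0.007, 1.0, 0.001], [1.0, -0.007, -0.0], [-0.0, 0.001, -1.0]]
contact_force: [1.1, 0.3, -0.4]
opening: 0.599
grasp_force: 0.0
```

```bash
python3 - <<'E'
from h import *
a=read_camera('scene'); b=read_camera('wrist')
cv2.imwrite('pics/p3.png',np.hstack([cv2.resize(a[160:400,100:420],(400,300)),cv2.resize(b,(400,300))]))
E
```

```text
(no output)
```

View pics/p3.png

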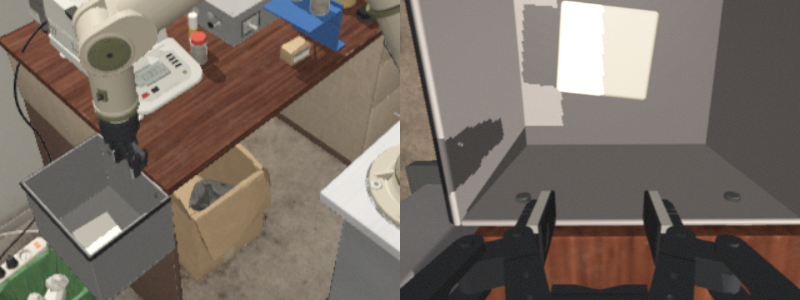

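The foam lies in the bin (scene crop (100,235)). Now lift, go back toward the shelf and tilt.

{"name": "arm_command", "arguments": {"twist": [[0,0,0],[0,0,0],[0,0,0],[0,0,0],[0,0,0]], "dp": [[0,0,-60],[0,0,-50],[-60,0,0],[-60,0,0],[-60,0,0]], "grip": [75,75,75,75,75]}}

```text
time_s: 5.78
tool_pos: [0.4614, 0.2272, 0.1953]
ee_rot: [[0.008, 1.0, 0.001], [1.0, -0.008, -0.001], [-0.001, 0.001, -1.0]]
contact_force: [0.6, -1.2, 0.2]
opening: 0.753
grasp_force: 0.0
```

{"name": "arm_command", "arguments": {"twist": [[0,0,0],[0,0,0],[0,0,0],[0,0,0]], "dp": [[-60,0,0],[-60,0,0],[-50,0,0],[0,0,0]], "grip": [75,75,75,75]}}

```text
time_s: 6.28
tool_pos: [0.46, 0.0546, 0.1951]
ee_rot: [[0.016, 1.0, 0.0], [1.0, -0.016, -0.003], [-0.003, 0.0, -1.0]]
contact_force: [-1.0, 0.1, 0.1]
opening: 0.749
grasp_force: 0.0
```

{"name": "arm_command", "arguments": {"twist": [[0,-10,0],[0,-10,0],[0,-10,0],[0,-10,0],[0,-10,0]], "dp": [[0,0,0],[0,0,0],[0,0,0],[0,0,0],[0,0,0]], "grip": [75,75,75,75,75]}}

```text
time_s: 6.9
tool_pos: [0.4604, 0.0614, 0.1959]
ee_rot: [[0.005, 1.0, -0.002], [0.639, -0.005, -0.769], [-0.769, 0.003, -0.639]]
contact_force: [-0.5, -1.0, -0.6]
opening: 0.752
grasp_force: 0.0
```

```bash
cat > go.py <<'E'
from h import *
import sys
s=read_state(); R=np.array(s['ee_rot']); p=np.array(s['tool_pos'])
print(p,s['qpos'],'\n',R)
for d in (.1,0): print(d,1000*R.T@(np.array([.463,-.071,.062])-d*R[:,2]-p))
E
python3 go.py
```

```text
[0.4604 0.0614 0.1959] [-0.1193  0.4848 -0.6055  1.8211  0.8537  1.6698 -1.027 ] 
 [[ 0.0053  1.     -0.0021]
 [ 0.6391 -0.005  -0.7691]
 [-0.7691  0.0027 -0.6391]]
0.1 [18.3962  2.9072 87.3931]
0 [ 18.3962   2.9072 187.3931]
```

{"name": "arm_command", "arguments": {"twist": [[0,0,0],[0,0,0],[0,0,0]], "dp": [[9,2,44],[9,1,44],[0,0,0]], "grip": [75,75,75]}}

```text
time_s: 7.28
tool_pos: [0.4614, 0.0023, 0.1228]
ee_rot: [[0.002, 1.0, -0.01], [0.641, -0.009, -0.767], [-0.768, -0.004, -0.641]]
contact_force: [-0.0, 0.8, 0.2]
opening: 0.75
grasp_force: 0.0
```

```bash
python3 go.py; python3 - <<'E'
from h import *
m=camera_model('wrist')
a=read_camera('scene'); b=read_camera('wrist')
for P in [(.4819,-.096,0),(.4458,-.0977,0),(.4817,-.0948,.038),(.4459,-.0965,.038),(.472,-.092,.13)]: print(P,proj(m,P)*400/560+[400,0])
cv2.imwrite('pics/p4.png',np.hstack([cv2.resize(a[100:310,200:480],(400,300)),cv2.resize(b,(400,300))]))
E
```

```text
[0.4614 0.0023 0.1228] [-0.0544  0.5524 -0.5508  1.9243  0.9391  1.5146 -1.0809] 
 [[ 0.0024  1.     -0.0095]
 [ 0.641  -0.0089 -0.7675]
 [-0.7675 -0.0042 -0.641 ]]
0.1 [-0.2947  2.5304 -4.7332]
0 [-0.2947  2.5304 95.2668]
(0.4819, -0.096, 0) [[624.4151 121.093 ]]
(0.4458, -0.0977, 0) [[582.035  122.0609]]
(0.4817, -0.0948, 0.038) [[625.7749 163.0667]]
(0.4459, -0.0965, 0.038) [[580.741  163.7256]]
(0.472, -0.092, 0.13) [[615.9384 294.8188]]
```

View pics/p4.png

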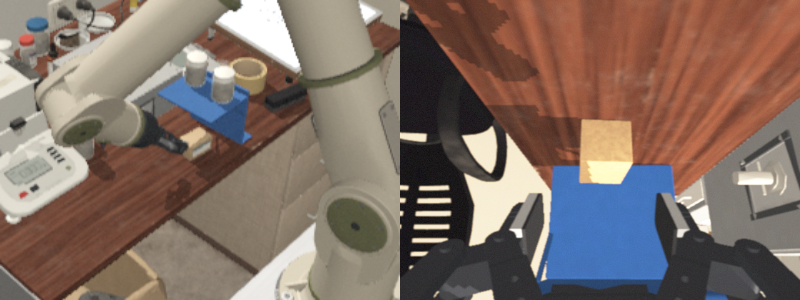

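The wrist view, with image up pointing down in the world, shows the carton's end face at u 580–632, v 120–163. That agrees with the prediction but sits about 2–3 mm further in +x. The finger midpoint is at 600. Advance with a small +y correction.

{"name": "arm_command", "arguments": {"twist": [[0,0,0],[0,0,0],[0,0,0],[0,0,0],[0,0,0]], "dp": [[0,2,25],[0,2,25],[0,1,25],[0,0,20],[0,0,0]], "grip": [75,75,75,75,75]}}

```text
time_s: 8.0
tool_pos: [0.4673, -0.0685, 0.0636]
ee_rot: [[0.004, 1.0, -0.006], [0.642, -0.007, -0.766], [-0.766, -0.0, -0.643]]
contact_force: [0.1, 0.5, -0.1]
opening: 0.751
grasp_force: 0.0
```

```bash
python3 go.py; python3 - <<'E'
from h import *
a=read_camera('scene'); b=read_camera('wrist')
cv2.imwrite('pics/p5.png',np.hstack([cv2.resize(a[100:310,200:480],(400,300)),cv2.resize(b,(400,300))]))
E
```

```text
[ 0.4673 -0.0685  0.0636] [ 0.0258  0.6213 -0.4772  1.9919  1.0666  1.3679 -1.1173] 
 [[ 0.0045  1.     -0.0057]
 [ 0.6425 -0.0073 -0.7663]
 [-0.7663 -0.0002 -0.6425]]
0.1 [ -0.4144  -4.3017 -97.0874]
0 [-0.4144 -4.3017  2.9126]
```

View pics/p5.png

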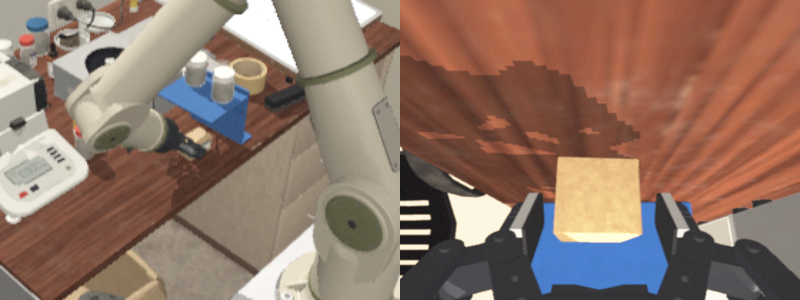

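The carton sits centred between the pads (597 against 600). Close.

{"name": "arm_command", "arguments": {"twist": [[0,0,0],[0,0,0],[0,0,0],[0,0,0],[0,0,0]], "dp": [[0,0,3],[0,0,0],[0,0,0],[0,0,0],[0,0,0]], "grip": [50,30,20,10,10]}}

```text
time_s: 8.72
tool_pos: [0.468, -0.0697, 0.0622]
ee_rot: [[0.004, 1.0, -0.003], [0.643, -0.005, -0.766], [-0.766, 0.001, -0.643]]
contact_force: [-0.4, 2.2, 6.8]
opening: 0.487
grasp_force: 60.4
```

{"name": "arm_command", "arguments": {"twist": [[0,0,0],[0,0,0],[0,0,0],[0,0,0],[0,0,0]], "dp": [[10,0,-20],[12,0,-22],[12,0,-22],[12,0,-22],[12,0,-22]], "grip": [10,10,10,10,10]}}

```text
time_s: 9.35
tool_pos: [0.4681, 0.0519, 0.0869]
ee_rot: [[0.003, 1.0, -0.004], [0.643, -0.005, -0.766], [-0.766, -0.0, -0.643]]
contact_force: [0.8, 0.3, 0.4]
opening: 0.487
grasp_force: 60.1
```

{"name": "arm_command", "arguments": {"twist": [[0,0,0],[0,0,0],[0,0,0],[0,0,0],[0,0,0]], "dp": [[-20,0,-45],[-20,0,-45],[-20,0,-45],[-10,0,-45],[0,0,0]], "grip": [10,10,10,10,10]}}

```text
time_s: 9.98
tool_pos: [0.4688, 0.1466, 0.2586]
ee_rot: [[0.004, 1.0, 0.001], [0.646, -0.002, -0.763], [-0.763, 0.004, -0.646]]
contact_force: [-0.2, -0.1, -1.1]
opening: 0.492
grasp_force: 60.1
```

{"name": "arm_command", "arguments": {"twist": [[0,10,0],[0,10,0],[0,10,0],[0,10,0],[0,10,0]], "dp": [[0,0,0],[0,0,0],[0,0,0],[0,0,0],[0,0,0]], "grip": [10,10,10,10,10]}}

```text
time_s: 10.6
tool_pos: [0.4686, 0.1427, 0.2557]
ee_rot: [[0.007, 1.0, 0.0], [1.0, -0.007, 0.005], [0.005, 0.0, -1.0]]
contact_force: [-0.6, 0.6, -0.9]
opening: 0.487
grasp_force: 60.0
```

{"name": "arm_command", "arguments": {"twist": [[0,0,0],[0,0,0],[0,0,0],[0,0,0],[0,0,0]], "dp": [[60,0,0],[60,0,0],[60,0,0],[60,0,0],[60,0,0]], "grip": [10,10,10,10,10]}}

```text
time_s: 11.22
tool_pos: [0.4704, 0.4439, 0.2546]
ee_rot: [[0.007, 1.0, -0.002], [1.0, -0.007, -0.002], [-0.002, -0.002, -1.0]]
contact_force: [0.8, 0.5, -0.9]
opening: 0.491
grasp_force: 60.2
```

{"name": "arm_command", "arguments": {"twist": [[0,0,0],[0,0,0],[0,0,0],[0,0,0],[0,0,0]], "dp": [[45,0,0],[0,0,50],[0,0,50],[0,0,50],[0,0,40]], "grip": [10,10,10,10,10]}}

```text
time_s: 11.85
tool_pos: [0.4698, 0.4864, 0.0622]
ee_rot: [[0.006, 1.0, -0.003], [1.0, -0.006, -0.003], [-0.003, -0.003, -1.0]]
contact_force: [0.7, 0.0, -0.6]
opening: 0.488
grasp_force: 60.2
```

Release, then lift out.

{"name": "arm_command", "arguments": {"twist": [[0,0,0],[0,0,0],[0,0,0],[0,0,0],[0,0,0]], "dp": [[0,0,0],[0,0,0],[0,0,0],[0,0,0],[0,0,0]], "grip": [70,80,80,80,80]}}

```text
time_s: 12.48
tool_pos: [0.4711, 0.4879, 0.0668]
ee_rot: [[0.006, 1.0, 0.001], [1.0, -0.006, 0.001], [0.001, 0.001, -1.0]]
contact_force: [0.3, 0.4, 0.3]
opening: 0.797
grasp_force: 0.0
```

{"name": "arm_command", "arguments": {"twist": [[0,0,0],[0,0,0],[0,0,0],[0,0,0],[0,0,0]], "dp": [[0,0,-50],[0,0,-50],[0,0,-50],[0,0,0],[0,0,0]], "grip": [80,80,80,80,80]}}

```text
time_s: 13.1
tool_pos: [0.4708, 0.4874, 0.2158]
ee_rot: [[0.006, 1.0, 0.0], [1.0, -0.006, -0.0], [-0.0, 0.0, -1.0]]
contact_force: [-0.2, -0.8, -0.4]
opening: 0.796
grasp_force: 0.0
```

```bash
python3 - <<'E'
from h import *
a=read_camera('scene'); b=read_camera('wrist')
cv2.imwrite('pics/p6.png',np.hstack([cv2.resize(a,(400,300)),cv2.resize(b,(400,300))]))
E
```

```text
(no output)
```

View pics/p6.png

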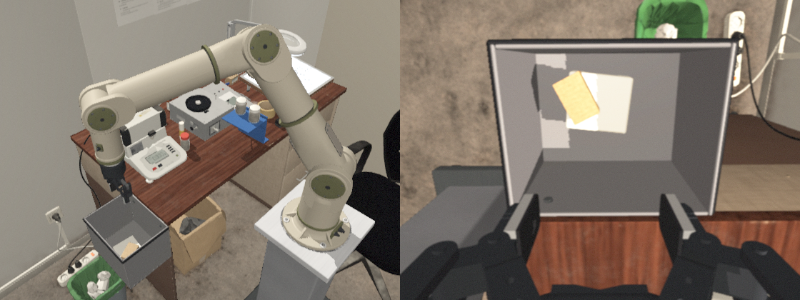

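The carton (575,97) rests on the foam (600,100) in the bin, the shelf jars are standing and the gripper is clear. I'm handing the job in.

```bash
python3 -c "
from bench import *
print(close_job())"
```

```text
the job is handed in; nothing more can be done
None
```

The foam block and the carton are both in the bin, the shelf jars are still standing and nothing else was seen to be disturbed; I handed the job in at about 13 s, but no verdict came back.

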